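# Dress the souvenir counter display

### The job

Set up the display on the wooden board: stand the blue tumbler centred on the round cork coaster, the pink tumbler centred on the black slate coaster, and the honey jar centred on the white marble coaster. Put the balm tin flat on the bare board between the two tumblers, exactly midway and in line with them, and set the little turtle on its feet in the middle of the tin's lid. Everything ends upright, at rest and let go of; leave the koala and camel figurines where they stand.

Things in the scene. Friction and masses are not known exactly. Their poses are not given: they have to be found in the camera images.
- blue_tumbler: Blue round travel tumbler, lid of the same colour, 56 mm diameter, 120 mm tall, 0.2 kg. Loose, upright on the counter; origin at the centre of its underside, z up; round: grasp it in any direction. The five things start in two staggered rows along x, left of the board, centres 90 mm or more apart in a row, rows 100 mm or more apart in y: a gripper closing along y has most room.
- pink_tumbler: Pink round travel tumbler, lid of the same colour, same shape and size as the blue one (56 mm diameter, 120 mm tall), 0.2 kg. Loose, upright on the counter; origin at the centre of its underside, z up; round: grasp it in any direction.
- honey_jar: Amber honey jar, cream label, yellow lid: 62 mm diameter, 72 mm tall (the lid, 59 mm diameter, is the top 16 mm), 0.25 kg. Loose, upright on the counter; origin at the centre of its underside, z up; round: grasp it in any direction.
- balm_tin: Flat round balm tin, silver below, green flat lid: 66 mm diameter, 30 mm tall, 0.12 kg. Loose, upright on the counter; origin at the centre of its underside, z up; round: grasp it in any direction.
- turtle: Small carved brown turtle: round shell 40 mm diameter, 31 mm tall (upright sides to 19 mm, domed above), tan head reaching 35 mm from the centre along its +x, tan flippers on the diagonals. 0.06 kg. Loose on the counter on its feet; origin at the centre of its flat underside, z up; grasp across the shell along its own y axis. Its +x points away from the robot within 0.35 rad.
- cork_coaster: Round tan cork coaster, 90 mm diameter, 6 mm thick. Fixed on the brown wooden display board (12 mm thick): origin at the centre of its underside, 12 mm above the counter; top at 18 mm. Its y axis runs along the board's long side, its x away from the robot (within 0.25 rad). Cork and slate lie side by side along y, centres 220 mm apart, either on the left, bare board between.
- slate_coaster: Square black slate coaster, 90 x 90 mm, 6 mm thick. Fixed on the brown wooden display board (12 mm thick): origin at the centre of its underside, 12 mm above the counter; top at 18 mm. Its y axis runs along the board's long side, its x away from the robot (within 0.25 rad).
- marble_coaster: Square white marble coaster, 90 x 90 mm, 6 mm thick. Fixed on the brown wooden display board (12 mm thick): origin at the centre of its underside, 12 mm above the counter; top at 18 mm. Its y axis runs along the board's long side, its x away from the robot (within 0.25 rad). It lies 115 to 120 mm behind the line of the other two, up to 60 mm off their middle.
- koala: Bystander: grey koala figurine on a round dark foot of 44 mm diameter, 73 mm tall, loose, origin at the centre of its underside. At one end of the things' area, 75 mm or more from their centres. To be left alone.
- camel: Bystander: sandy camel figurine on a dark foot of 44 x 30 mm, 71 mm tall, loose, origin at the centre of its underside. At the other end of the things' area, 75 mm or more from their centres. To be left alone.
Mind the look-alikes: they are no part of the job. What is shaped like the turtle but yellow is not meant.

How it is judged:
At the end, for the whole second after the job is handed in: Tumblers and jar on their coasters within 12 mm of centre; tin on the board within 15 mm of midway between the cork and slate coasters, along and across their line; turtle on the lid within 12 mm of its centre; all upright within 0.1 rad, released, at rest; koala and camel shifted under 20 mm (horizontal distance between blue_tumbler and cork_coaster below 0.012 m and z of blue_tumbler in the frame of cork_coaster between 0.003 and 0.009 m and horizontal distance between pink_tumbler and slate_coaster below 0.012 m and z of pink_tumbler in the frame of slate_coaster between 0.003 and 0.009 m and horizontal distance between honey_jar and marble_coaster below 0.012 m and z of honey_jar in the frame of marble_coaster between 0.003 and 0.009 m and x of balm_tin in the frame of cork_coaster between -0.015 and 0.015 m and z of balm_tin in the frame of cork_coaster between -0.004 and 0.004 m and horizontal distance between balm_tin and cork_coaster between 0.095 and 0.125 m and horizontal distance between balm_tin and slate_coaster between 0.095 and 0.125 m and horizontal distance between turtle and balm_tin below 0.012 m and z of turtle in the frame of balm_tin between 0.026 and 0.034 m and angle between each of blue_tumbler, pink_tumbler, honey_jar, balm_tin, turtle's own z axis and vertical below 0.1 rad and linear speed of each of blue_tumbler, pink_tumbler, honey_jar, balm_tin, turtle below 0.02 m/s and angular speed of each of blue_tumbler, pink_tumbler, honey_jar, balm_tin, turtle below 0.2 rad/s); the robot touches nothing.
It fails at once if the koala figurine is shifted by more than 20 mm or knocked over (distance of koala from where it was at the start of the episode above 0.02 m or angle between koala's own z axis and vertical above 0.4 rad).
It fails at once if the camel figurine is shifted by more than 20 mm or knocked over (distance of camel from where it was at the start of the episode above 0.02 m or angle between camel's own z axis and vertical above 0.4 rad).
It also fails if it takes over 144 s, if anything falls off the work surface, if the arm or the gripper's body presses on something with over 40 N, if the wrist force passes 120 N, or if a joint passes its speed limit or range.

### The arm

A 6-joint arm with a two-finger parallel gripper is mounted at the origin on the work surface. World frame = base frame: x ahead of the robot, y to its left, z up, the work surface at z = 0. Lengths are in m, angles in rad, forces in N, time in s.
With the tool pointing down it reaches from about 0.375 to 0.975 m from the base axis. Payload 3.8 kg.
Tool frame: the origin (TCP) lies on the centre line of the jaws, within the pads' length; the fingertips stand 14 mm ahead of it and the grasp point (between the pads) lies 5 mm behind it; z points along the fingers, x is the direction in which the jaws open and shut, and the axes are right-handed (so a half turn about z gives the same grasp; the last joint's range is limited). The gripper opens to 85 mm and grips with 20 to 120 N. Pads are 22 mm wide; open, the fingers measure 114 mm over their backs; the gripper's body (76 mm by 85 mm) begins 54 mm behind the grasp point. The pads swing forward as they close: fully open they stand 13 mm farther back than shut.
Start: joints at [1.168, 0.264, 1.604, -0, 1.274, -0.037], TCP at [0.241, 0.63, 0.245] pointing down, gripper open.
Joint ranges: [-2.63, 2.63], [-0.94, 2.18], [0.31, 2.57], [-1.31, 4.45], [0, 2.66], [-2.55, 2.55]. Speed limits (rad/s): [2.57, 2.57, 3.14, 3.14, 3.14, 3.14].

### API

Orientations are given as a rotation vector (axis times angle).
In Python, from workcell import bot gives the robot as it stands. The module is installed in compiled form; this text tells all that it offers.
- The arm moves only by the tool arm_command, never from a script. Its argument "steps" is one flat list of numbers, 7 for each row, row after row: the shift along the tool's x, y, z in units of 30 mm (1.0 is 30 mm), then the turn, a rotation vector about the tool's x, y, z in units of 6 degrees (1.0 is 6 degrees), then the opening, from 0 (shut) to 1 (fully open). In form: [tx, ty, tz, ax, ay, az, fingers, tx, ty, tz, ax, ay, az, fingers, ...]. A call has 1 to 10 rows; each row shifts and turns the commanded pose from where the row before left it, along the tool's axes as they then stand; what a row does not reach is not made up. A row lasts 1/8 s, in which the tool goes at most 62.5 mm and 10.7 degrees, less where a joint would pass 70% of its speed; a pose out of reach is approached as far as the arm can. A call is refused whole if a number of a shift passes 1 or a number of a turn 1, either way. A call with a gripper value outside its range is refused whole. The fingers move at their own pace and stop on an object; "squeeze" is the grip in N (left out, the last holds). Time passes only in rows, so rows that do not move let the fingers close. It gives the time, the measured TCP pose, the force and the opening at its end, in the units of the state.
- bot.read_state(): the state, without advancing time (a new reading comes with each control period).
- bot.read_camera(name): name is "side" or "top" or "wrist"; returns a dict with "img" (420x560x3 uint8, red, green, blue), "camera_matrix" (3x3 intrinsics, pixels), "k1" (the pictures are not rectified: a ray, as slopes to the right and down, at radius r is drawn at 1 + k1 r^2 times it, then the intrinsics apply), "pose" (4x4, takes a point from camera to world coordinates); the wrist camera has in their place "T_tool_cam" (4x4, takes a point from camera to tool coordinates, whose origin is the TCP and whose axes are the tool frame's). Camera axes: x right, y down, z forward; pixel columns grow to the right and rows downward; lengths in m; the calibration is good to about 2 mm. A picture is of the moment at which its call begins: read the wrist's pose just before it. There is no depth.
- bot.finish_job(): hands the job in, once; it reports no verdict.
The state is a dict: "time": time; "q": joint angles; "joint_vel": joint speeds; "joint_torque": joint torques, N m; "tool_pos": TCP position; "tcp_rot": TCP orientation; "wrist_force": force on the tool from outside, world axes, zero at the start; "torque": the same for the moment, N m; "width": opening from 0.0 (shut) to 1.0 (fully open).
Only numpy, scipy, OpenCV 4.12 (cv2) and the standard library are available. Lean on these libraries where they do the work, as an engineer would, in place of code of your own. Each camera call takes 0.05 s, during which the arm holds its last target.

## Working session

There is one attempt and no reset: what is moved stays moved. The work goes in short steps, Python scripts to look and compute and a tool call to move; the robot and the scene stay as the last step left them, time stands still between calls to the robot, and variables do not carry over. Pictures are saved under pics/ and viewed, and the job is handed in when it is done.

Besides the shell and the picture viewer there is one more tool, called after "Request:" in YAML: its name, and indented under it one key for each argument. arm_command: Moves the arm, as the interface text tells. Its arguments: {"type":"object","properties":{"steps":{"type":"array","items":{"type":"number"}},"squeeze":{"type":"number"}},"required":["steps"]}

```bash
mkdir -p pics
python3 - <<'E'
from workcell import bot
import cv2,numpy as np
print(bot.read_state())
for n in ("top","side","wrist"):
    c=bot.read_camera(n); cv2.imwrite(f"pics/{n}0.png",c["img"][:,:,::-1])
    print(n,c["camera_matrix"].tolist(),c["k1"],np.round(c.get("pose",c.get("T_tool_cam")),4).tolist())
E
```

```text
{'time': 0.0, 'q': array([ 1.16807391e+00,  2.64746509e-01,  1.60539165e+00,  1.71433411e-05,
        1.27369143e+00, -3.68884132e-02]), 'joint_vel': array([ 2.40539783e-03, -4.73755655e-04,  1.13806591e-03,  5.79716781e-05,
        3.30498041e-04,  1.58692499e-03]), 'joint_torque': array([-1.51426819e-03, -5.15133083e+01, -3.67303741e+01, -7.53200169e-06,
        1.29313741e-02,  7.63555107e-06]), 'tool_pos': array([0.24117922, 0.62968707, 0.24395694]), 'tcp_rot': array([ 2.58748603,  1.77962567, -0.00297924]), 'wrist_force': array([-0.43959209, -0.34555544,  0.0817116 ]), 'torque': array([ 0.02913696,  0.03981115, -0.03100858]), 'width': 0.9980123725288358}
top [[525.7564356920752, 0.0, 276.2805672580284], [0.0, 525.7564356920752, 211.3572444061283], [0.0, 0.0, 1.0]] -0.00042440987470357 [[0.0221, -0.9939, 0.1085, 0.4378], [-0.9996, -0.0238, -0.0149, 0.065], [0.0174, -0.1081, -0.994, 1.1694], [0.0, 0.0, 0.0, 1.0]]
side [[395.52528297940205, 0.0, 284.14320472514646], [0.0, 395.52528297940205, 210.73585516188123], [0.0, 0.0, 1.0]] 0.024242537715904292 [[0.7402, -0.4996, 0.4499, 0.1599], [-0.6722, -0.5338, 0.513, -0.3642], [-0.0161, -0.6822, -0.731, 0.6677], [0.0, 0.0, 0.0, 1.0]]
wrist [[317.0152563087413, 0.0, 273.88310729165124], [0.0, 317.0152563087413, 202.52016272955555], [0.0, 0.0, 1.0]] 0.02282558915374576 [[1.0, -0.0013, -0.0001, -0.0011], [0.0013, 0.9653, 0.2611, -0.0664], [-0.0002, -0.2611, 0.9653, -0.1277], [0.0, 0.0, 0.0, 1.0]]
```

View pics/top0.png

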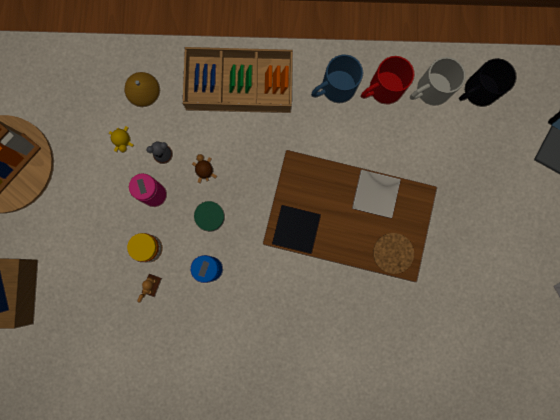

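View pics/side0.png

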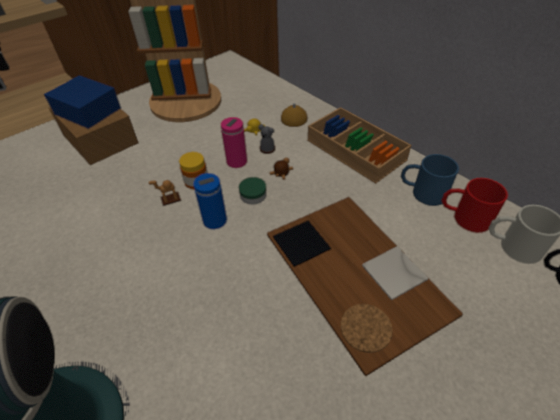

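View pics/wrist0.png

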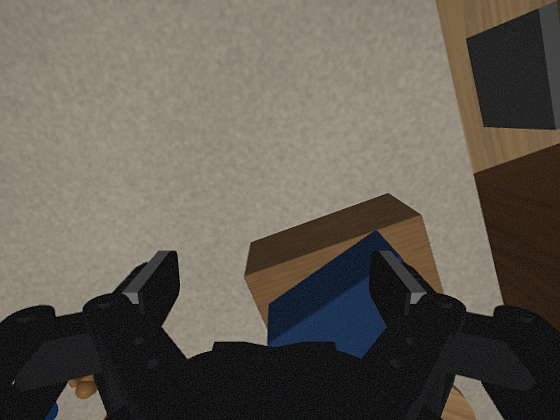

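Candidates: blue tumbler (206,269), with the blue mug (342,78) and blue blocks as look-alikes. Pink tumbler (146,189) against the red mug (389,80). Honey jar (142,247) against the golden ball (142,89). Tin (209,216). Brown turtle (204,169) against the yellow turtle (120,139). Slate is at (297,229), marble (377,194), cork (393,253), koala (159,151) and camel (149,287). The choice follows the colours and shapes in the description. Next: measure and take a close crop.

```bash
cat > h.py <<'E'
import cv2,numpy as np
from scipy.optimize import least_squares
def K(c): return c["camera_matrix"]
def rays(c,px,T=None):
    T=c["pose"] if T is None else T
    px=np.asarray(px,float).reshape(-1,1,2)
    n=cv2.undistortPoints(px,K(c),np.array([c["k1"],0,0,0,0.]))[:,0]
    d=np.c_[n,np.ones(len(n))]@T[:3,:3].T
    return T[:3,3],d
def plane(c,px,z,T=None):
    o,d=rays(c,px,T); return (o+d*((z-o[2])/d[:,2])[:,None])[:,:2]
def mask(c,lo,hi,box):
    hsv=cv2.cvtColor(c["img"],cv2.COLOR_RGB2HSV); m=cv2.inRange(hsv,np.array(lo),np.array(hi))
    x0,y0,x1,y1=box; k=np.zeros_like(m);k[y0:y1,x0:x1]=m[y0:y1,x0:x1]
    k=cv2.morphologyEx(k,cv2.MORPH_CLOSE,np.ones((5,5)))
    n,l,s,_=cv2.connectedComponentsWithStats(k); i=1+np.argmax(s[1:,4])
    cs,_=cv2.findContours((l==i).astype(np.uint8),cv2.RETR_EXTERNAL,cv2.CHAIN_APPROX_NONE)
    return max(cs,key=cv2.contourArea)[:,0].astype(float),s[i]
def disc(c,px,z,r,T=None,outward=True):
    T=c["pose"] if T is None else T
    p=plane(c,px,z,T); m=p.mean(0)
    if outward:
        u=m-T[:2,3]; u/=np.linalg.norm(u)
        for _ in range(3):
            q=p[(p-m)@u>0.0]
            f=least_squares(lambda v:np.linalg.norm(q-v,axis=1)-r,m,loss='soft_l1',f_scale=.001); m=f.x
    else:
        q=p
    f=least_squares(lambda v:np.linalg.norm(q-v[:2],axis=1)-v[2],[*m,r],loss='soft_l1',f_scale=.001)
    return m,f.x
E
python3 - <<'E'
from workcell import bot
from h import *
c=bot.read_camera("top")
im=c["img"]
for n,p in dict(blue=(206,269),pink=(140,186),pinkside=(155,197),yel=(142,245),tin=(209,216),tur=(204,169),slate=(297,229),marb=(377,194),cork=(393,253),board=(330,190),cnt=(300,350)).items():
    print(n,cv2.cvtColor(im[p[1]-1:p[1]+2,p[0]-1:p[0]+2],cv2.COLOR_RGB2HSV).reshape(-1,3).mean(0).round())
cv2.imwrite("pics/crop0.png",cv2.resize(im[120:310,90:450][:,:,::-1],None,fx=2.2,fy=2.2,interpolation=cv2.INTER_CUBIC))
E
```

```text
blue [87. 96. 85.]
pink [44. 17. 66.]
pinkside [167. 219.  63.]
yel [ 23. 255. 144.]
tin [ 74. 146.  59.]
tur [ 13. 210.  60.]
slate [116.  43.  19.]
marb [ 19.  33. 123.]
cork [ 16. 159.  94.]
board [ 14. 191.  79.]
cnt [ 19.  45. 128.]
```

View pics/crop0.png

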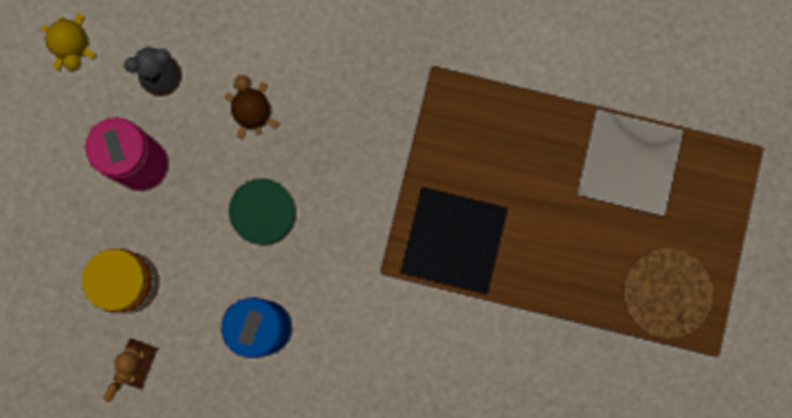

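The crop shows the five wanted things, with the brown turtle distinct from the yellow one by colour and its head up and slightly left. The three coasters are clear.

```bash
cat > meas.py <<'E'
from workcell import bot
from h import *
c=bot.read_camera("top")
R={}
for n,lo,hi,box,z,r in [("blue",(98,150,25),(125,255,255),(180,240,240,300),.12,.028),
 ("pink",(155,120,25),(179,255,255),(115,160,175,215),.12,.028),
 ("honey",(18,200,90),(30,255,255),(115,225,175,268),.072,.0295),
 ("tin",(60,80,30),(90,255,255),(185,190,235,240),.030,.033),
 ]:
    px,s=mask(c,lo,hi,box); m,f=disc(c,px,z,r); print(n,m.round(4),f.round(4),s)
px,s=mask(c,(0,150,10),(20,255,85),(185,150,225,188)); p=plane(c,px,.015); print("turtle contour mean",p.mean(0).round(4),s, cv2.minEnclosingCircle(p.astype(np.float32)))
# shell: opening
for n,lo,hi,box,rect in [("slate",(0,0,0),(179,110,40),(265,200,325,260),1),("marble",(0,0,60),(40,75,255),(345,160,408,222),1),("cork",(8,60,50),(30,175,255),(368,228,420,280),0)]:
    px,s=mask(c,lo,hi,box)
    p=plane(c,px,.018)
    if rect: print(n,cv2.minAreaRect((p*1000).astype(np.float32)),s)
    else: print(n,cv2.minEnclosingCircle((p*1000).astype(np.float32)),cv2.fitEllipse((p*1000).astype(np.float32)),s)
px,s=mask(c,(5,130,30),(22,255,255),(255,140,445,290)); p=plane(c,px,.012); print("board",cv2.minAreaRect((p*1000).astype(np.float32)))
print("koala px",plane(c,[(161,156),(153,284)],.0))
E
python3 meas.py
```

```text
blue [0.4354 0.1873] [0.4352 0.1912 0.0248] [191 256  31  26 570]
pink [0.5951 0.3185] [0.5967 0.321  0.0257] [129 173  37  33 799]
honey [0.4765 0.3255] [0.4768 0.3282 0.0274] [127 233  28  28 603]
tin [0.5471 0.1929] [0.5494 0.1951 0.0305] [194 202  30  29 669]
turtle contour mean [0.6596 0.213 ] [195 155  17  24 257] ((0.6602585911750793, 0.21177563071250916), 0.026720834895968437)
slate ((526.2297973632812, 3.586193084716797), (88.05853271484375, 87.69898986816406), 77.2863998413086) [ 272  205   48   48 1588]
marble ((620.1721801757812, -174.1672821044922), (128.0224609375, 139.14877319335938), 1.4743831157684326) [ 345  160   63   58 2452]
cork ((466.9116516113281, -205.5587615966797), 57.22444534301758) ((471.5778503417969, -208.85971069335938), (92.53729248046875, 102.46146392822266), 70.52406311035156) [ 368  233   46   47 1433]
board ((560.3917846679688, -116.33110046386719), (346.0602111816406, 217.06158447265625), 77.45488739013672)
koala px [[0.68467671 0.3101425 ]
 [0.39848363 0.31457187]]
```

```bash
cat > coast.py <<'E'
from workcell import bot
from h import *
c=bot.read_camera("top")
hsv=cv2.cvtColor(cv2.GaussianBlur(c["img"],(3,3),0),cv2.COLOR_RGB2HSV)
quad=np.array([[286,151],[436,186],[417,281],[264,244]],np.int32)
b=np.zeros(hsv.shape[:2],np.uint8); cv2.fillPoly(b,[quad],255); b=cv2.erode(b,np.ones((5,5)))
T=c["pose"]
for n,m,z,in_ in [("marble",cv2.inRange(hsv,(0,0,55),(179,110,255)),.018,1),("cork",cv2.inRange(hsv,(0,100,70),(40,178,255)),.018,0),("slate",cv2.inRange(hsv,(0,0,0),(179,255,42)),.018,1)]:
    m=m&b
    m=cv2.morphologyEx(m,cv2.MORPH_OPEN,np.ones((3,3)))
    m=cv2.morphologyEx(m,cv2.MORPH_CLOSE,np.ones((7,7)))
    m=cv2.morphologyEx(m,cv2.MORPH_OPEN,np.ones((9,9)))
    cs,_=cv2.findContours(m,cv2.RETR_EXTERNAL,cv2.CHAIN_APPROX_NONE); px=max(cs,key=cv2.contourArea)[:,0].astype(float)
    p=(plane(c,px,z)*1000).astype(np.float32)
    M=cv2.moments(p.reshape(-1,1,2)); 
    print(n,"cen",M['m10']/M['m00'],M['m01']/M['m00'],"area",abs(M['m00']),cv2.minAreaRect(p),cv2.minEnclosingCircle(p))
E
python3 coast.py
```

```text
marble cen 607.2384594617331 -172.67795927630937 area 7596.34451405867 ((607.583984375, -172.4207305908203), (92.22906494140625, 88.46243286132812), 77.45125579833984) ((606.7462158203125, -172.79148864746094), 59.23689651489258)
cork cen 478.6323137766208 -210.64274082707811 area 6177.338131511817 ((478.99444580078125, -210.2900848388672), (85.331298828125, 88.55379486083984), 1.257676362991333) ((478.5137939453125, -210.73072814941406), 45.9827995300293)
slate cen 525.9245455526877 3.548765137302298 area 7347.838323797797 ((525.946044921875, 3.532276153564453), (88.29290008544922, 88.22929382324219), 77.28665924072266) ((525.6116943359375, 3.3747177124023438), 58.71164321899414)
```

Request:
arm_command:
  steps: [0,0,0,0,0,-0.9,1,0,0,0,0,0,-0.9,1,0,0,0,0,0,-0.9,1,0,0,0,0,0,-0.8,1]

```text
time: 0.8
tool_pos: [0.2414, 0.6303, 0.2452]
tcp_rot: [2.217, 2.225, -0.0]
wrist_force: [-0.4, -0.4, -0.8]
width: 0.997
```

Request:
arm_command:
  steps: [-1,0.7,0,0,0,0,1,-1,0.7,0,0,0,0,1,-1,0.7,0,0,0,0,1,-1,0.7,0,0,0,0,1,-1,0.7,0,0,0,0,1,-1,0.7,0,0,0,0,1,-1,0.7,0,0,0,0,1,-1,0.7,0,0,0,0,1,-1,0.7,0,0,0,0,1,-1,0.7,0,0,0,0,1]

```text
time: 2.05
tool_pos: [0.4522, 0.3295, 0.2454]
tcp_rot: [2.221, 2.222, 0.001]
wrist_force: [1.1, 0.4, -0.8]
width: 0.997
```

Request:
arm_command:
  steps: [-1,0.8,0,0,0,0,1,-1,0.8,0,0,0,0,1,-1,0.8,0,0,0,0,1,-1,0.8,0,0,0,0,1,-0.6,0.2,0,0,0,0,1,0,0,0,0,0,0,1]

```text
time: 2.8
tool_pos: [0.5536, 0.1917, 0.2451]
tcp_rot: [-2.223, -2.219, 0.001]
wrist_force: [-0.5, 0.4, 0.3]
width: 0.998
```

```bash
cat > w.py <<'E'
from workcell import bot
from h import *
from scipy.spatial.transform import Rotation as Ro
def wrist(name=None):
    s=bot.read_state(); c=bot.read_camera("wrist")
    T=np.eye(4);T[:3,:3]=Ro.from_rotvec(s["tcp_rot"]).as_matrix();T[:3,3]=s["tool_pos"]
    if name: cv2.imwrite(f"pics/{name}.png",c["img"][:,:,::-1])
    return s,c,T@c["T_tool_cam"]
E
python3 - <<'E'
from w import *
s,c,T=wrist("w1"); print(s["tool_pos"],s["tcp_rot"])
def proj(P):
    i=np.linalg.inv(T); rv=cv2.Rodrigues(i[:3,:3])[0]
    return cv2.projectPoints(np.array(P,float).reshape(-1,1,3),rv,i[:3,3],K(c),np.array([c["k1"],0,0,0]))[0][:,0].round(0)
print(proj([(.548,.194,.03),(.66,.212,.015),(.435,.188,.12),(.595,.3195,.12),(.4765,.326,.072)]))
E
```

```text
[0.55364446 0.19169181 0.24509534] [-2.22253375e+00 -2.21949372e+00  7.00501917e-04]
[[277. 175.]
 [291. 263.]
 [270.  42.]
 [425. 247.]
 [424. 104.]]
```

View pics/w1.png

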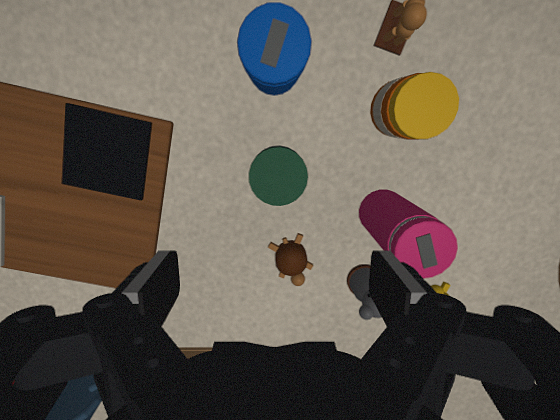

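The wrist view shows tin (278,176), turtle (291,258), blue lid (274,42), honey lid (427,105) and pink lid (423,247). All are within a few pixels of the predictions. I'll refine the centres from this view.

Run:
```python
from w import *
s,c,T=wrist()
for n,lo,hi,box,z,r in [("blue",(98,150,25),(125,255,255),(225,0,320,110),.12,.028),
 ("pink",(155,120,25),(179,255,255),(340,180,470,290),.12,.028),
 ("honey",(18,200,90),(30,255,255),(360,60,470,150),.072,.0295),
 ("tin",(60,80,20),(90,255,255),(240,130,320,220),.030,.033)]:
    px,st=mask(c,lo,hi,box); m,f=disc(c,px,z,r,T)
    p=plane(c,px,z,T); print(n,m.round(4),f.round(4),st, (cv2.minEnclosingCircle((p*1000).astype(np.float32))))
hsv=cv2.cvtColor(c["img"],cv2.COLOR_RGB2HSV)
px,st=mask(c,(0,120,10),(20,255,85),(255,225,330,295))
m=np.zeros((420,560),np.uint8); cv2.fillPoly(m,[px.astype(np.int32)],255); m=cv2.morphologyEx(m,cv2.MORPH_OPEN,cv2.getStructuringElement(2,(19,19)))
cs,_=cv2.findContours(m,0,1); q=max(cs,key=cv2.contourArea)[:,0].astype(float)
p=plane(c,q,.015,T); (ce,rr)=cv2.minEnclosingCircle((p*1000).astype(np.float32)); print("shell",ce,rr,st)
h=plane(c,[(298,280)],.012,T)[0]*1000; d=h-np.array(ce); print("head",h,np.linalg.norm(d),np.degrees(np.arctan2(d[1],d[0])))
```

```text
blue [0.4389 0.1911] [0.4363 0.1911 0.026 ] [ 236    4   74   91 4275] ((440.1426086425781, 191.0102996826172), 30.045429229736328)
pink [0.5955 0.3183] [0.5983 0.3247 0.0223] [ 358  190   98   89 4644] ((582.766845703125, 302.9084167480469), 48.78024673461914)
honey [0.4784 0.3259] [0.4782 0.328  0.0278] [ 389   73   68   67 3408] ((477.2677917480469, 325.7646789550781), 30.829233169555664)
tin [0.5485 0.1951] [0.5509 0.1953 0.0311] [ 248  147   59   59 2681] ((549.8633422851562, 194.8422088623047), 32.72816848754883)
shell (654.6724243164062, 211.49493408203125) 23.48223114013672 [270 238  42  44 942]
head [685.166745   222.03020412] 32.262912282342164 19.059162077701835
```

Request:
arm_command:
  steps: [0.1,-0.15,1,0,0,0,1,0,0,1,0,0,0,1,0,0,1,0,0,0,1,0,0,1,0,0,0,1,0,0,1,0,0,0,1,0,0,1,0,0,0,1,0,0,0.8,0,0,0,1,0,0,0.6,0,0,0,1,0,0,0,0,0,0,1]
  squeeze: 40

```text
time: 4.03
tool_pos: [0.5475, 0.1959, 0.0218]
tcp_rot: [-2.218, -2.222, 0.005]
wrist_force: [-0.1, -0.6, 0.7]
width: 0.999
```

Request:
arm_command:
  steps: [0,0,0,0,0,0,0,0,0,0,0,0,0,0,0,0,0,0,0,0,0,0,0,0,0,0,0,0]

```text
time: 4.53
tool_pos: [0.5506, 0.1961, 0.0249]
tcp_rot: [2.22, 2.221, 0.004]
wrist_force: [-0.1, 1.6, 6.0]
width: 0.755
```

Request:
arm_command:
  steps: [0,0,-1,0,0,0,0,0,0,-1,0,0,0,0,0,0,-1,0,0,0,0,-1,-0.16,0,0,0,0,0,-1,-0.16,0,0,0,0,0,-1,-0.16,0,0,0,0,0,-1,-0.16,0,0,0,0,0,-1,-0.16,0,0,0,0,0,-1,-0.16,0,0,0,0,0,-1,-0.16,0,0,0,0,0]

```text
time: 5.78
tool_pos: [0.515, -0.0155, 0.1129]
tcp_rot: [-2.221, -2.222, 0.001]
wrist_force: [-0.6, -0.4, -1.9]
width: 0.752
```

Request:
arm_command:
  steps: [-1,-0.16,0,0,0,0,0,-1,-0.16,0,0,0,0,0,-1,-0.16,0,0,0,0,0,0,0,0,0,0,0,0,0,0,0,0,0,0,0]

```text
time: 6.4
tool_pos: [0.5011, -0.1042, 0.113]
tcp_rot: [-2.221, -2.221, -0.0]
wrist_force: [-0.1, -0.6, -1.5]
width: 0.754
```

Request:
arm_command:
  steps: [0,0,0.9,0,0,0,0,0,0,0.9,0,0,0,0,0,0,0.5,0,0,0,0,0,0,0.24,0,0,0,0,0,0,0,0,0,0,0]

```text
time: 7.02
tool_pos: [0.5022, -0.1042, 0.0376]
tcp_rot: [2.22, 2.222, 0.001]
wrist_force: [0.5, -0.2, -0.7]
width: 0.748
```

Request:
arm_command:
  steps: [0,0,0,0,0,0,1,0,0,0,0,0,0,1,0,0,0,0,0,0,1,0,0,-0.5,0,0,0,1,0,0,-1,0,0,0,1,0,0,-1,0,0,0,1,0,0,-1,0,0,0,1,0,0,-1,0,0,0,1,0,0,-1,0,0,0,1,0,0,0,0,0,0,1]

```text
time: 8.28
tool_pos: [0.5038, -0.1051, 0.2063]
tcp_rot: [2.216, 2.218, 0.006]
wrist_force: [0.7, -0.7, 0.0]
width: 1.003
```

Run:
```python
from w import *
s,c,T=wrist("w2"); print(s["tool_pos"],s["tcp_rot"])
px,st=mask(c,(60,80,20),(90,255,255),(200,100,360,260)); m,f=disc(c,px,.042,.033,T); p=plane(c,px,.042,T); print("tin",m,f,cv2.minEnclosingCircle((p*1000).astype(np.float32)),st)
c=bot.read_camera("top");cv2.imwrite("pics/top1.png",c["img"][:,:,::-1])
px,st=mask(c,(60,80,20),(90,255,255),(310,190,380,280)); m,f=disc(c,px,.042,.033); p=plane(c,px,.042);print("tin top",m,f,cv2.minEnclosingCircle((p*1000).astype(np.float32)),st)
```

```text
[ 0.50377874 -0.10509406  0.20630417] [2.21607474 2.21754118 0.00606962]
tin [ 0.50026159 -0.10512421] [ 0.50225108 -0.10508184  0.03141352] ((501.48883056640625, -105.06551361083984), 32.686859130859375) [ 242  152   68   68 3614]
tin top [ 0.55758175 -0.15170625] [0.52570322 0.33600448 0.51068276] ((516.1719360351562, -143.25950622558594), 101.51343536376953) [ 332  190   48   90 1504]
```

View pics/w2.png

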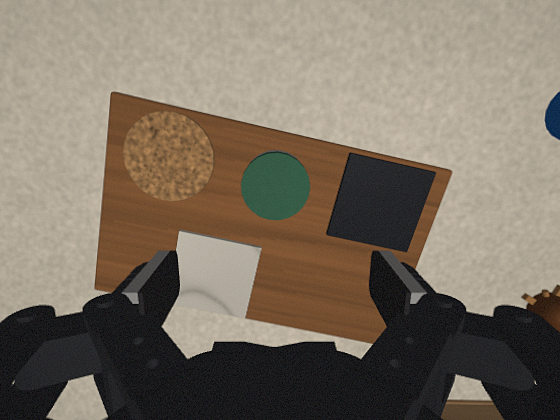

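The tin stands between cork (168,155) and slate (381,201). I'll cross-check the coaster positions in this view.

Run:
```python
from w import *
s,c,T=wrist()
px,st=mask(c,(0,0,0),(179,255,48),(320,145,440,252)); p=(plane(c,px,.018,T)*1000).astype(np.float32); print(cv2.minAreaRect(p),st)
hsv=cv2.cvtColor(cv2.GaussianBlur(c["img"],(5,5),0),cv2.COLOR_RGB2HSV)
for n,q in dict(cork=(168,155),board=(130,240),board2=(230,140),marb=(220,270)).items(): print(n,hsv[q[1],q[0]])
m=cv2.inRange(hsv,(0,60,90),(40,180,255)); k=np.zeros_like(m); k[105:206,117:222]=m[105:206,117:222]
k=cv2.morphologyEx(k,cv2.MORPH_CLOSE,np.ones((9,9)));k=cv2.morphologyEx(k,cv2.MORPH_OPEN,np.ones((15,15)))
cs,_=cv2.findContours(k,0,1); q=max(cs,key=cv2.contourArea)[:,0].astype(float); p=(plane(c,q,.018,T)*1000).astype(np.float32)
print(cv2.minEnclosingCircle(p),cv2.boundingRect(q.astype(np.int32)))
# manual marble visible edges
print(plane(c,[(178,231),(261,248),(246,318)],.018,T)*1000)
```

```text
((526.5001220703125, 1.7867050170898438), (89.63330841064453, 91.15303039550781), 77.33258819580078) [ 326  157  110   95 7327]
cork [ 15 127 142]
board [ 14 149 116]
board2 [ 13 149 123]
marb [ 19  27 180]
((479.65625, -210.9420928955078), 68.61750030517578) (117, 105, 105, 101)
[[ 550.11981148 -205.52466074]
 [ 569.38493363 -119.13023201]
 [ 654.41912133 -136.97749764]]
```

Request:
arm_command:
  steps: [1,0.5,0,0,0,0,1,1,0.5,0,0,0,0,1,1,0.5,0,0,0,0,1,1,0.5,0,0,0,0,1,1,0.5,0,0,0,0,1,1,0.5,0,0,0,0,1,1,0.5,0,0,0,0,1,1,0.5,0,0,0,0,1,1,0.5,0,0,0,0,1,1,0.5,0,0,0,0,1]

```text
time: 9.68
tool_pos: [0.6505, 0.1963, 0.1997]
tcp_rot: [-2.219, -2.221, 0.005]
wrist_force: [0.1, -0.4, 0.0]
width: 1.0
```

Request:
arm_command:
  steps: [0.55,0,0,0,0,0,1,0,0,0,0,0,-1,1,0,0,0,0,0,-1,1,0,0,0,0,0,-1,1,0,0,0,0,0,-0.2,1,0,0,0,0,0,0,1]

```text
time: 10.42
tool_pos: [0.6506, 0.2118, 0.2014]
tcp_rot: [-1.821, -2.559, 0.002]
wrist_force: [-0.5, 1.0, 0.7]
width: 0.999
```

Run:
```python
from w import *
s,c,T=wrist("w3"); print(s["tool_pos"],s["tcp_rot"])
im=c["img"][90:260,180:380][:,:,::-1]; cv2.imwrite("pics/w3c.png",cv2.resize(im,None,fx=3.5,fy=3.5,interpolation=cv2.INTER_CUBIC))
```

```text
[0.65064267 0.21175046 0.20144107] [-1.82054895e+00 -2.55940657e+00  1.71932022e-03]
```

View pics/w3c.png

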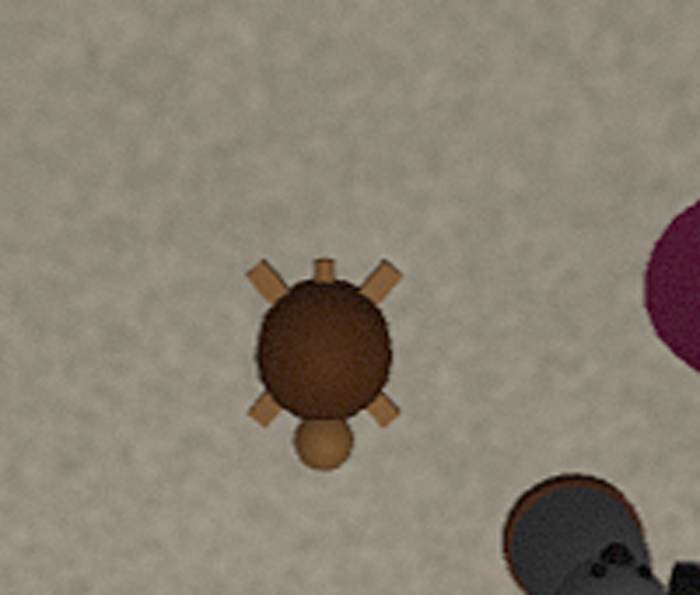

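The turtle is head-down, aligned with the tool's y. Its shell centre is at crop (324,349), full-frame (272.6,189.7).

Run:
```python
from w import *
s,c,T=wrist()
P=plane(c,[(272.6,189.7)],.017,T)[0]; d=np.r_[P-s["tool_pos"][:2],0]
R=Ro.from_rotvec(s["tcp_rot"]).as_matrix(); print(P,(R.T@d)/.03, (s["tool_pos"][2]-.0185)/.03)
```

```text
[0.65510314 0.21131692] [-6.27107958e-02  1.29733006e-01 -1.18584083e-04] 6.1047804025646695
```

Request:
arm_command:
  steps: [-0.06,0.13,1,0,0,0,1,0,0,1,0,0,0,1,0,0,1,0,0,0,1,0,0,1,0,0,0,1,0,0,1,0,0,0,1,0,0,0.7,0,0,0,1,0,0,0.35,0,0,0,1,0,0,0,0,0,0,1]
  squeeze: 30

```text
time: 11.52
tool_pos: [0.6552, 0.2116, 0.02]
tcp_rot: [-1.819, -2.561, 0.001]
wrist_force: [-1.0, 1.1, -0.3]
width: 1.002
```

Request:
arm_command:
  steps: [0,0,0,0,0,0,0,0,0,0,0,0,0,0,0,0,0,0,0,0,0,0,0,0,0,0,0,0,0,0,0,0,0,0,0]

```text
time: 12.15
tool_pos: [0.6564, 0.2119, 0.0221]
tcp_rot: [1.818, 2.56, 0.002]
wrist_force: [-1.3, -0.7, 6.2]
width: 0.45
```

Request:
arm_command:
  steps: [0,0,-1,0,0,0,0,0,0,-1,0,0,0,0,0,0,-1,0,0,0,0,0,0,-1,0,0,0,0,-0.92,-0.92,0,0,0,0,0,-0.92,-0.92,0,0,0,0,0,-0.92,-0.92,0,0,0,0,0,-0.92,-0.92,0,0,0,0,0,-0.92,-0.92,0,0,0,0,0,-0.92,-0.92,0,0,0,0,0]

```text
time: 13.4
tool_pos: [0.5528, -0.0002, 0.1404]
tcp_rot: [-1.819, -2.562, 0.0]
wrist_force: [1.2, -1.6, 0.3]
width: 0.451
```

Request:
arm_command:
  steps: [-0.92,-0.92,0,0,0,0,0,-0.92,-0.92,0,0,0,0,0,-0.92,-0.92,0,0,0,0,0,0,0,0,0,0,0,0,0,0,0,0,0,0,0]

```text
time: 14.02
tool_pos: [0.503, -0.1045, 0.1406]
tcp_rot: [1.82, 2.561, 0.001]
wrist_force: [-1.2, 0.8, -0.4]
width: 0.447
```

Run:
```python
from w import *
s,c,T=wrist("w4"); print(s["tool_pos"],s["tcp_rot"],s["width"])
px,st=mask(c,(60,80,20),(90,255,255),(180,60,400,330)); p=plane(c,px,.042,T)*1000; print(cv2.minEnclosingCircle(p.astype(np.float32)),cv2.fitEllipse(cv2.convexHull(p.astype(np.float32))),st)
```

```text
[ 0.50295253 -0.10445214  0.14057963] [1.81989740e+00 2.56070260e+00 8.95227016e-04] 0.447484039855622
((500.1627197265625, -105.89481353759766), 31.966726303100586) ((493.17095947265625, -109.33387756347656), (45.639190673828125, 60.808013916015625), 21.90625) [ 231  164   87   56 3281]
```

View pics/w4.png

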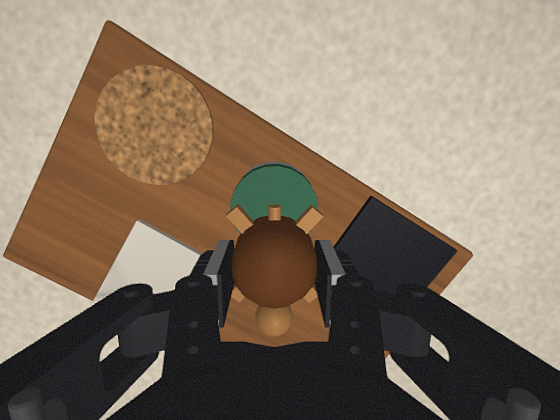

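The turtle is held centred between the pads, and the tin lid below it is centred at about (0.501,-0.1055). I'll lower it.

Request:
arm_command:
  steps: [0,-0.07,0.9,0,0,0,0,0,0,0.9,0,0,0,0,0,0,0.5,0,0,0,0,0,0,0.28,0,0,0,0,0,0,0,0,0,0,0,0,0,0,0,0,0,0]

```text
time: 14.82
tool_pos: [0.5018, -0.1051, 0.064]
tcp_rot: [1.818, 2.561, 0.001]
wrist_force: [-0.1, 0.7, 3.2]
width: 0.449
```

Request:
arm_command:
  steps: [0,0,0,0,0,0,1,0,0,0,0,0,0,1,0,0,0,0,0,0,1,0,0,0,0,0,0,1,0,0,-0.5,0,0,0,1,0,0,-1,0,0,0,1,0,0,-1,0,0,0,1,0,0,-1,0,0,0,1,0,0,-1,0,0,0,1,0,0,-1,0,0,0,1]

```text
time: 16.08
tool_pos: [0.5009, -0.1054, 0.2305]
tcp_rot: [1.818, 2.56, 0.001]
wrist_force: [0.8, 0.1, -0.2]
width: 1.002
```

Run:
```python
from w import *
s,c,T=wrist("w5"); print(s["tool_pos"],s["tcp_rot"],s["width"])
c=bot.read_camera("top");cv2.imwrite("pics/top2.png",cv2.resize(c["img"][130:300,90:450][:,:,::-1],None,fx=2.2,fy=2.2))
```

```text
[ 0.50092635 -0.10539066  0.23045121] [1.81816297e+00 2.56033535e+00 7.35290494e-04] 1.0021041025405204
```

View pics/w5.png

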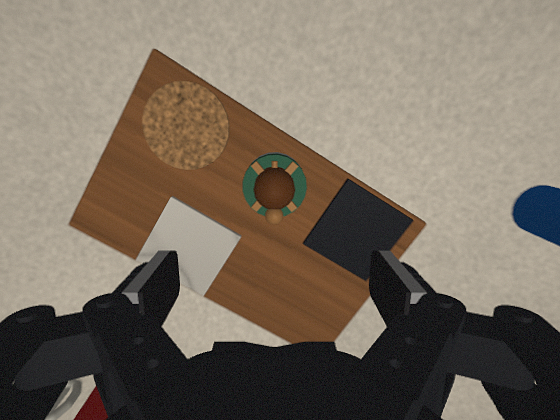

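The turtle (274,188) sits centred on the lid (275,187). Next is the blue tumbler: turn back to yaw 90° and go over it. I'm also checking the coaster rays in this view.

Run:
```python
from w import *
s,c,T=wrist()
print("cork",plane(c,[(185.3,124.8)],.018,T),"slate",plane(c,[(347,179),(412,217),(365,282),(303,242)],.018,T).mean(0))
print("marble c",plane(c,[(171,197),(241,237),(205,297)],.018,T))
print("tin",plane(c,[(275,187.)],.042,T))
```

```text
cork [[ 0.4807998  -0.21413337]] slate [0.53115806 0.00217879]
marble c [[ 0.56193416 -0.2091367 ]
 [ 0.58179949 -0.12093798]
 [ 0.67102058 -0.13871014]]
tin [[ 0.50770558 -0.10504303]]
```

Request:
arm_command:
  steps: [0,0,0,0,0,0.8,1,0,0,0,0,0,0.8,1,0,0,0,0,0,0.8,1,0,0,0,0,0,0.8,1,0.9,-0.2,0,0,0,0,1,0.9,-0.2,0,0,0,0,1,0.9,-0.2,0,0,0,0,1,0.9,-0.2,0,0,0,0,1,0.9,-0.2,0,0,0,0,1,0.9,-0.2,0,0,0,0,1]

```text
time: 17.48
tool_pos: [0.4635, 0.0574, 0.2269]
tcp_rot: [-2.22, -2.221, 0.003]
wrist_force: [-0.3, -0.2, -0.4]
width: 0.997
```

Request:
arm_command:
  steps: [0.9,-0.2,0,0,0,0,1,0.9,-0.2,0,0,0,0,1,0.9,-0.2,0,0,0,0,1,0.9,-0.2,0,0,0,0,1,0.9,-0.1,0,0,0,0,1,0,0,0,0,0,0,1]

```text
time: 18.23
tool_pos: [0.4366, 0.1925, 0.2271]
tcp_rot: [-2.217, -2.225, 0.003]
wrist_force: [-0.1, -0.2, -0.1]
width: 0.999
```

Run:
```python
from w import *
s,c,T=wrist("w6"); print(s["tool_pos"],s["tcp_rot"],s["width"])
px,st=mask(c,(98,120,25),(125,255,255),(200,60,380,330)); m,f=disc(c,px,.12,.028,T); p=plane(c,px,.12,T)*1000; print(m,f,cv2.minEnclosingCircle(p.astype(np.float32)),st)
```

```text
[0.43664917 0.19250021 0.22705956] [-2.21701955 -2.22451012  0.00280192] 0.9991548267066975
[0.43263595 0.19081118] [0.43518179 0.19072876 0.02595234] ((428.6202697753906, 190.6344451904297), 32.802833557128906) [ 239  154   69   84 3809]
```

View pics/w6.png

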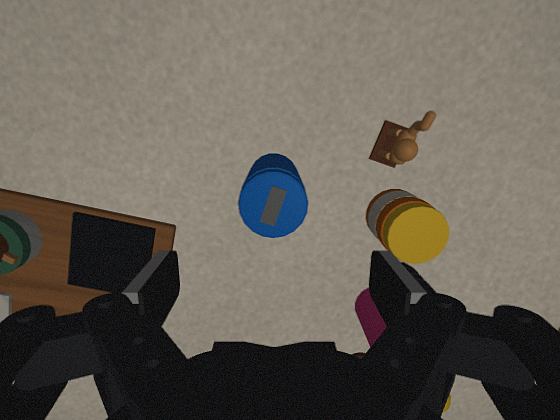

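Request:
arm_command:
  steps: [-0.05,0,1,0,0,0,1,0,0,1,0,0,0,1,0,0,1,0,0,0,1,0,0,1,0,0,0,1,0,0,0.8,0,0,0,1,0,0,0.25,0,0,0,1,0,0,0,0,0,0,1]
  squeeze: 40

```text
time: 19.15
tool_pos: [0.4374, 0.1894, 0.0764]
tcp_rot: [-2.221, -2.221, 0.002]
wrist_force: [0.1, -0.1, 0.0]
width: 1.002
```

Request:
arm_command:
  steps: [0,0,0,0,0,0,0,0,0,0,0,0,0,0,0,0,0,0,0,0,0,0,0,0,0,0,0,0,0,0,0,0,0,0,0]

```text
time: 19.77
tool_pos: [0.4388, 0.1909, 0.0782]
tcp_rot: [2.22, 2.222, 0.004]
wrist_force: [-0.8, 2.5, 6.4]
width: 0.644
```

Run:
```python
from w import *
s,c,T=wrist("w7"); print(s["tool_pos"],s["tcp_rot"],s["width"])
```

```text
[0.43879835 0.19089619 0.07817419] [2.21988307 2.22185781 0.00427814] 0.6442665363803921
```

View pics/w7.png

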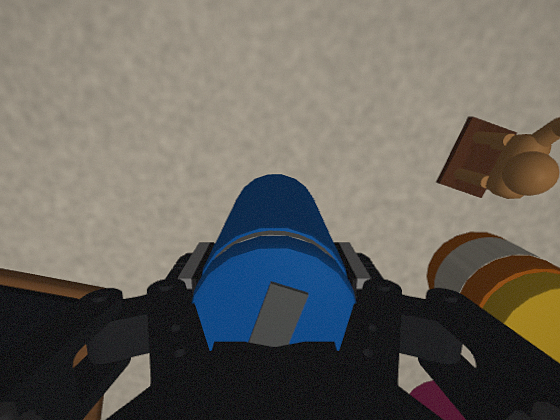

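Request:
arm_command:
  steps: [0,0,-1,0,0,0,0,0,0,-1,0,0,0,0,0,0,-1,0,0,0,0,0,0,-1,0,0,0,0,-0.95,0.1,0,0,0,0,0,-0.95,0.1,0,0,0,0,0,-0.95,0.1,0,0,0,0,0,-0.95,0.1,0,0,0,0,0,-0.95,0.1,0,0,0,0,0,-0.95,0.1,0,0,0,0,0]

```text
time: 21.08
tool_pos: [0.4549, 0.0181, 0.1959]
tcp_rot: [-2.22, -2.222, 0.002]
wrist_force: [-0.1, 0.1, -2.8]
width: 0.645
```

Request:
arm_command:
  steps: [-0.95,0.1,0,0,0,0,0,-0.95,0.1,0,0,0,0,0,-0.95,0.1,0,0,0,0,0,-0.95,0.1,0,0,0,0,0,-0.95,0.1,0,0,0,0,0,-0.95,0.1,0,0,0,0,0,-0.95,0.1,0,0,0,0,0,-0.95,0.1,0,0,0,0,0,0,0,0,0,0,0,0,0,0,0,0,0,0,0]

```text
time: 22.32
tool_pos: [0.4792, -0.2084, 0.1959]
tcp_rot: [-2.22, -2.221, 0.001]
wrist_force: [-0.5, -0.1, -2.8]
width: 0.643
```

Run:
```python
from w import *
s,c,T=wrist("w8"); print(s["tool_pos"],s["tcp_rot"],s["width"])
c=bot.read_camera("side");cv2.imwrite("pics/s8.png",c["img"][:,:,::-1])
```

```text
[ 0.47918295 -0.20835413  0.1958784 ] [-2.21957572e+00 -2.22054757e+00  7.73108005e-04] 0.6434855357597332
```

View pics/w8.png

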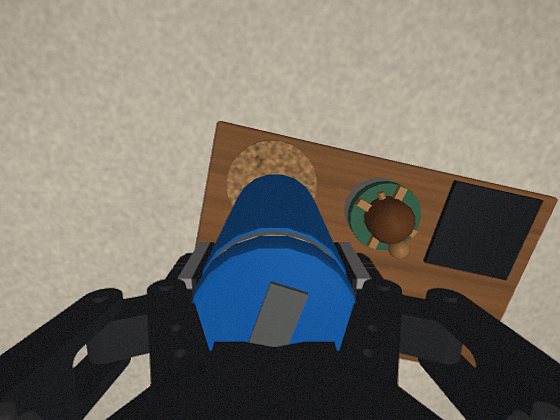

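View pics/s8.png

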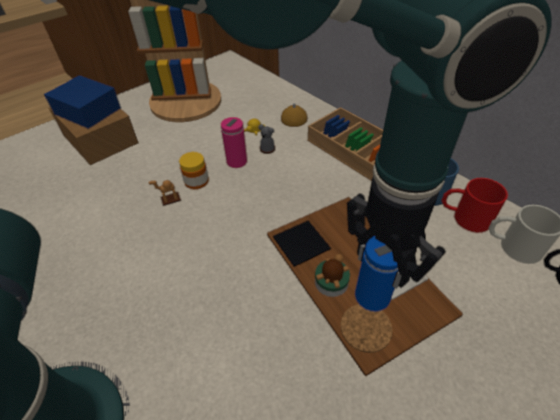

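Cork is seen centred at column 272.5 with the tumbler above at 274, so about 2 mm off. A small shift, then lower.

Request:
arm_command:
  steps: [-0.07,0,1,0,0,0,0,0,0,1,0,0,0,0,0,0,0.8,0,0,0,0,0,0,0.4,0,0,0,0,0,0,0.16,0,0,0,0,0,0,0,0,0,0,0]

```text
time: 23.18
tool_pos: [0.4808, -0.2111, 0.0969]
tcp_rot: [2.219, 2.222, 0.001]
wrist_force: [-0.1, -0.0, -2.6]
width: 0.646
```

Request:
arm_command:
  steps: [0,0,0,0,0,0,1,0,0,0,0,0,0,1,0,0,0,0,0,0,1,0,0,0,0,0,0,1,0,0,-0.5,0,0,0,1,0,0,-1,0,0,0,1,0,0,-1,0,0,0,1,0,0,-1,0,0,0,1,0,0,-1,0,0,0,1,0,0,0,0,0,0,1]

```text
time: 24.42
tool_pos: [0.482, -0.212, 0.2352]
tcp_rot: [2.216, 2.217, 0.004]
wrist_force: [0.2, -0.7, 0.6]
width: 0.997
```

Run:
```python
from w import *
s,c,T=wrist("w9"); print(s["tool_pos"],s["tcp_rot"],s["width"])
c=bot.read_camera("top");cv2.imwrite("pics/top9.png",cv2.resize(c["img"][130:300,250:450][:,:,::-1],None,fx=3.5,fy=3.5))
```

```text
[ 0.48201723 -0.21201619  0.23517776] [2.21560046 2.21717521 0.00368117] 0.9965589983520339
```

View pics/w9.png

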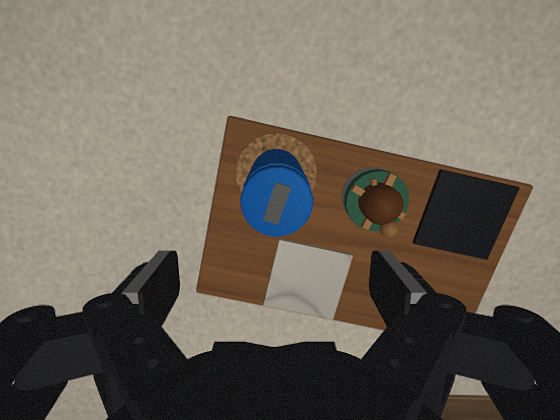

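Blue is on the cork: the front gap between cork edge (row 133) and tumbler base (row 149) is about 17 mm, as it should be, and the columns agree. Next, pink.

Request:
arm_command:
  steps: [0.98,0.21,0,0,0,0,1,0.98,0.21,0,0,0,0,1,0.98,0.21,0,0,0,0,1,0.98,0.21,0,0,0,0,1,0.98,0.21,0,0,0,0,1,0.98,0.21,0,0,0,0,1,0.98,0.21,0,0,0,0,1,0.98,0.21,0,0,0,0,1,0.98,0.21,0,0,0,0,1,0.98,0.21,0,0,0,0,1]

```text
time: 25.78
tool_pos: [0.5417, 0.0839, 0.2289]
tcp_rot: [-2.219, -2.221, 0.004]
wrist_force: [0.8, -0.5, 0.5]
width: 1.004
```

Request:
arm_command:
  steps: [0.98,0.21,0,0,0,0,1,0.98,0.21,0,0,0,0,1,0.98,0.21,0,0,0,0,1,0.98,0.21,0,0,0,0,1,0.98,0.21,0,0,0,0,1,0.98,0.21,0,0,0,0,1,0.98,0.21,0,0,0,0,1,0.98,0.21,0,0,0,0,1,0,0,0,0,0,0,1,0,0,0,0,0,0,1]

```text
time: 27.02
tool_pos: [0.5921, 0.3176, 0.2292]
tcp_rot: [-2.22, -2.222, 0.005]
wrist_force: [-0.3, -0.1, 0.9]
width: 0.999
```

Run:
```python
from w import *
s,c,T=wrist("w10"); print(s["tool_pos"],s["tcp_rot"],s["width"])
px,st=mask(c,(150,100,20),(179,255,255),(180,60,380,340)); m,f=disc(c,px,.12,.028,T);print(m,f,st)
q=px[px[:,1]<=px[:,1].min()+1].mean(0); print(q,plane(c,[q],0,T))
```

```text
[0.59212476 0.31755931 0.2292358 ] [-2.21992774 -2.22217845  0.00479759] 0.9985672349568974
[0.59554955 0.32076172] [0.59791471 0.32106947 0.0260711 ] [ 246  160   69   85 3895]
[278.         160.29411765] [[0.57207719 0.32091962]]
```

View pics/w10.png

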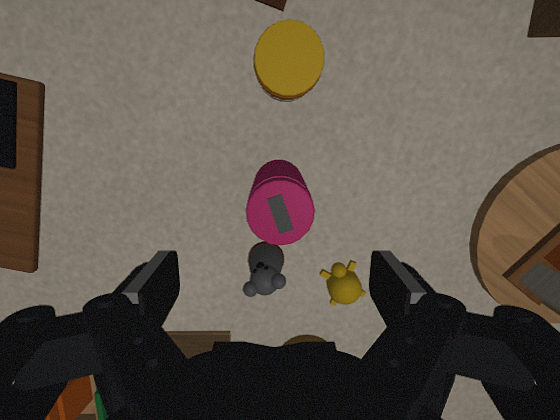

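Request:
arm_command:
  steps: [0.09,0.2,1,0,0,0,1,0,0,1,0,0,0,1,0,0,1,0,0,0,1,0,0,1,0,0,0,1,0,0,0.8,0,0,0,1,0,0,0.3,0,0,0,1,0,0,0,0,0,0,1]
  squeeze: 40

```text
time: 27.95
tool_pos: [0.5986, 0.3202, 0.0775]
tcp_rot: [-2.221, -2.221, 0.002]
wrist_force: [1.0, 0.7, -0.5]
width: 0.999
```

Request:
arm_command:
  steps: [0,0,0,0,0,0,0,0,0,0,0,0,0,0,0,0,0,0,0,0,0,0,0,0,0,0,0,0,0,0,0,0,0,0,0]

```text
time: 28.58
tool_pos: [0.6001, 0.3217, 0.0798]
tcp_rot: [2.22, 2.222, 0.005]
wrist_force: [-0.3, 1.0, 7.0]
width: 0.648
```

Request:
arm_command:
  steps: [0,0,-1,0,0,0,0,0,0,-1,0,0,0,0,0,0,-1,0,0,0,0,0,0,-1,0,0,0,0,0,0,0,0,0,0,0]

```text
time: 29.2
tool_pos: [0.6005, 0.3218, 0.2007]
tcp_rot: [2.219, 2.221, 0.008]
wrist_force: [0.7, -0.4, -1.7]
width: 0.645
```

Request:
arm_command:
  steps: [-0.97,-0.22,0,0,0,0,0,-0.97,-0.22,0,0,0,0,0,-0.97,-0.22,0,0,0,0,0,-0.97,-0.22,0,0,0,0,0,-0.97,-0.22,0,0,0,0,0,-0.97,-0.22,0,0,0,0,0,-0.97,-0.22,0,0,0,0,0,-0.97,-0.22,0,0,0,0,0,-0.97,-0.22,0,0,0,0,0,-0.97,-0.22,0,0,0,0,0]

```text
time: 30.45
tool_pos: [0.5314, 0.029, 0.1953]
tcp_rot: [-2.219, -2.221, 0.004]
wrist_force: [-0.1, -0.3, -1.8]
width: 0.645
```

Request:
arm_command:
  steps: [-0.9,-0.22,0,0,0,0,0,0,0,0,0,0,0,0,0,0,0,0,0,0,0]

```text
time: 30.82
tool_pos: [0.5258, 0.0033, 0.1965]
tcp_rot: [-2.22, -2.22, 0.002]
wrist_force: [0.1, -0.1, -2.4]
width: 0.64
```

Run:
```python
from w import *
s,c,T=wrist("w11"); print(s["tool_pos"],s["tcp_rot"],s["width"])
px,st=mask(c,(150,100,15),(179,255,255),(180,60,380,340)); q=px[px[:,1]<=px[:,1].min()+1].mean(0); print(q,plane(c,[q],s["tool_pos"][2]-.077,T)+[.028,0])
```

```text
[0.52584098 0.00327537 0.19645551] [-2.21983631e+00 -2.22034350e+00  1.67945388e-03] 0.6404694985927725
[275.        176.2173913] [[0.52444151 0.00319923]]
```

View pics/w11.png

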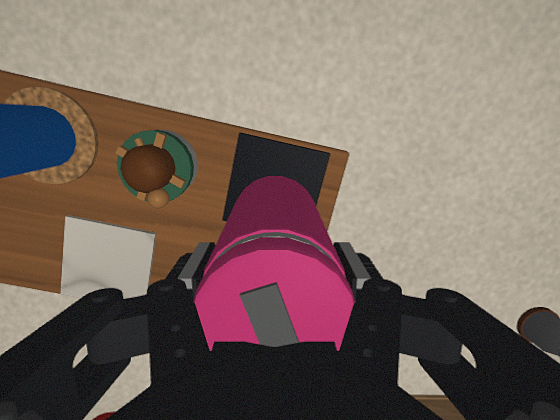

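Run:
```python
from w import *
s,c,T=wrist()
p=plane(c,[(239,132.5),(329.5,153)],.018,T); e=p[1]-p[0]; L=np.linalg.norm(e); e/=L; print(L,p.mean(0)+.045*np.array([e[1],-e[0]]))
p=plane(c,[(66,216),(155,234)],.018,T); e=p[1]-p[0]; L=np.linalg.norm(e); e/=L; print("marble",L,p.mean(0)+.045*np.array([e[1],-e[0]]))
```

```text
0.0884372682517594 [0.52704888 0.00320646]
marble 0.08875457846102618 [ 0.60948124 -0.17228446]
```

Slate is measured again at (0.527,0.003), so I shift +2 mm in x and lower.

Request:
arm_command:
  steps: [0,0.07,1,0,0,0,0,0,0,1,0,0,0,0,0,0,0.8,0,0,0,0,0,0,0.4,0,0,0,0,0,0,0.16,0,0,0,0,0,0,0,0,0,0,0]

```text
time: 31.68
tool_pos: [0.5297, 0.0033, 0.0982]
tcp_rot: [2.219, 2.222, 0.002]
wrist_force: [-0.0, -0.2, -1.9]
width: 0.646
```

Request:
arm_command:
  steps: [0,0,0,0,0,0,1,0,0,0,0,0,0,1,0,0,0,0,0,0,1,0,0,0,0,0,0,1,0,0,-0.5,0,0,0,1,0,0,-1,0,0,0,1,0,0,-1,0,0,0,1,0,0,-1,0,0,0,1,0,0,-1,0,0,0,1,0,0,0,0,0,0,1]

```text
time: 32.92
tool_pos: [0.531, 0.0029, 0.2364]
tcp_rot: [2.217, 2.218, 0.008]
wrist_force: [-0.7, 0.1, 0.1]
width: 1.001
```

Run:
```python
from w import *
s,c,T=wrist("w12"); print(s["tool_pos"],s["tcp_rot"],s["width"])
```

```text
[0.5310265  0.00285372 0.23643275] [2.21668761 2.2182412  0.00810318] 1.000657470396632
```

View pics/w12.png

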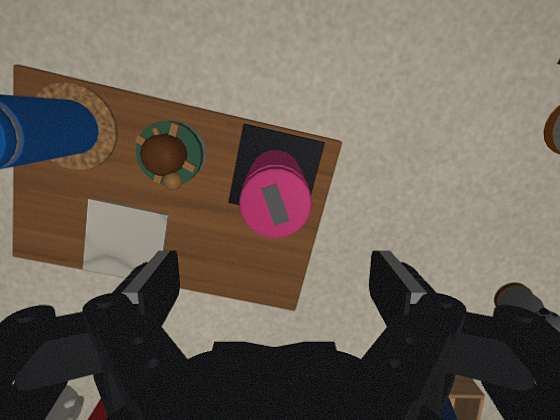

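Pink stands on slate, its base around column 276 between slate edges about 234 and 318. Next, the honey jar.

Request:
arm_command:
  steps: [0.98,-0.15,0,0,0,0,1,0.98,-0.15,0,0,0,0,1,0.98,-0.15,0,0,0,0,1,0.98,-0.15,0,0,0,0,1,0.98,-0.15,0,0,0,0,1,0.98,-0.15,0,0,0,0,1,0.98,-0.15,0,0,0,0,1,0.98,-0.15,0,0,0,0,1,0.98,-0.15,0,0,0,0,1,0.98,-0.15,0,0,0,0,1]

```text
time: 34.22
tool_pos: [0.4823, 0.2974, 0.2304]
tcp_rot: [-2.22, -2.222, 0.004]
wrist_force: [1.1, -0.8, 0.6]
width: 1.002
```

Request:
arm_command:
  steps: [0.98,-0.15,1,0,0,0,1,0,0,0,0,0,0,1,0,0,0,0,0,0,1]

```text
time: 34.6
tool_pos: [0.4785, 0.3256, 0.2013]
tcp_rot: [2.22, 2.223, -0.003]
wrist_force: [0.4, 0.5, -0.6]
width: 1.002
```

Run:
```python
from w import *
s,c,T=wrist("w13"); print(s["tool_pos"],s["tcp_rot"],s["width"])
px,st=mask(c,(18,180,60),(32,255,255),(180,60,380,340)); m,f=disc(c,px,.072,.0295,T);p=plane(c,px,.072,T)*1000;print(m,f,cv2.minEnclosingCircle(p.astype(np.float32)),st)
```

```text
[0.47848554 0.32560629 0.2012837 ] [ 2.22007647  2.22274091 -0.00343645] 1.001871863385224
[0.47597663 0.32861096] [0.47791154 0.32872867 0.02794524] ((476.8031921386719, 329.0335388183594), 29.501636505126953) [ 245  163   68   68 3666]
```

View pics/w13.png

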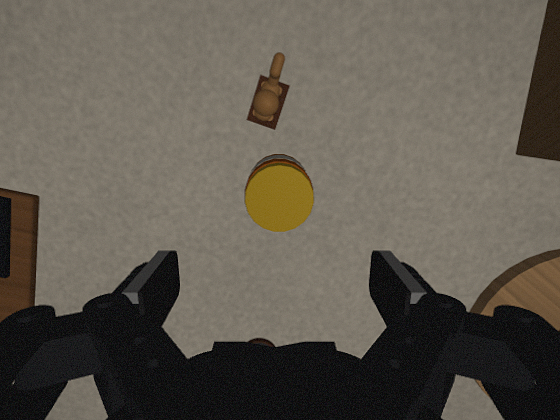

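Request:
arm_command:
  steps: [0.1,-0.04,1,0,0,0,1,0,0,1,0,0,0,1,0,0,1,0,0,0,1,0,0,1,0,0,0,1,0,0,1,0,0,0,1,0,0,0.5,0,0,0,1,0,0,0,0,0,0,1]
  squeeze: 40

```text
time: 35.52
tool_pos: [0.4776, 0.3284, 0.0367]
tcp_rot: [-2.221, -2.221, 0.002]
wrist_force: [-0.0, 0.6, 0.9]
width: 1.003
```

Request:
arm_command:
  steps: [0,0,0,0,0,0,0,0,0,0,0,0,0,0,0,0,0,0,0,0,0,0,0,0,0,0,0,0,0,0,0,0,0,0,0]

```text
time: 36.15
tool_pos: [0.4792, 0.33, 0.0391]
tcp_rot: [2.22, 2.222, 0.005]
wrist_force: [0.5, -1.8, 6.7]
width: 0.715
```

Request:
arm_command:
  steps: [0,0,-1,0,0,0,0,0,0,-1,0,0,0,0,0,0,-1,0,0,0,0,0,0,-1,0,0,0,0,0,0,-1,0,0,0,0,0,0,-1,0,0,0,0,0,0,0,0,0,0,0]

```text
time: 37.02
tool_pos: [0.4793, 0.3305, 0.22]
tcp_rot: [2.219, 2.222, 0.009]
wrist_force: [0.6, -0.2, -1.4]
width: 0.715
```

Request:
arm_command:
  steps: [-0.98,0.25,0,0,0,0,0,-0.98,0.25,0,0,0,0,0,-0.98,0.25,0,0,0,0,0,-0.98,0.25,0,0,0,0,0,-0.98,0.25,0,0,0,0,0,-0.98,0.25,0,0,0,0,0,-0.98,0.25,0,0,0,0,0,-0.98,0.25,0,0,0,0,0,-0.98,0.25,0,0,0,0,0,-0.98,0.25,0,0,0,0,0]

```text
time: 38.28
tool_pos: [0.5518, 0.0345, 0.2146]
tcp_rot: [-2.219, -2.221, 0.004]
wrist_force: [0.5, 0.3, -2.6]
width: 0.713
```

Request:
arm_command:
  steps: [-0.98,0.26,0,0,0,0,0,-0.98,0.26,0,0,0,0,0,-0.98,0.26,0,0,0,0,0,-0.98,0.26,0,0,0,0,0,-0.98,0.26,0,0,0,0,0,-0.98,0.26,0,0,0,0,0,-0.98,0.26,0,0,0,0,0,0,0,0,0,0,0,0,0,0,0,0,0,0,0]

```text
time: 39.4
tool_pos: [0.6067, -0.1697, 0.2151]
tcp_rot: [-2.219, -2.22, 0.002]
wrist_force: [-0.7, 0.1, -3.4]
width: 0.717
```

Run:
```python
from w import *
s,c,T=wrist("w14"); print(s["tool_pos"],s["tcp_rot"],s["width"])
```

```text
[ 0.60667044 -0.16973852  0.2151275 ] [-2.21888590e+00 -2.21957179e+00  1.53537535e-03] 0.7166363240085901
```

View pics/w14.png

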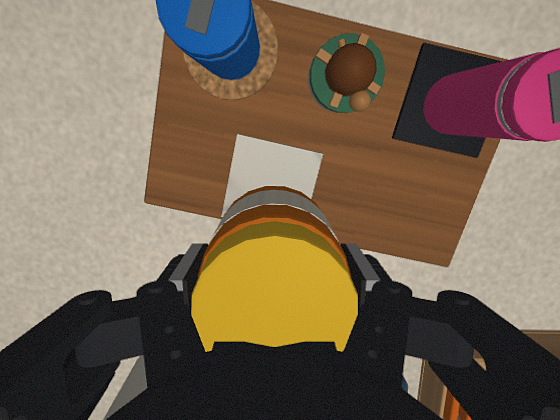

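Run:
```python
from w import *
s,c,T=wrist()
p=plane(c,[(238,134),(323,153.5)],.018,T); e=p[1]-p[0]; L=np.linalg.norm(e); e/=L; print("marble",L,p.mean(0)+.045*np.array([e[1],-e[0]]))
print("jar",plane(c,[(274.5,186.5)],.178,T)+[.031,0])
p=plane(c,[(238,134)],.018,T); print(p)
```

```text
marble 0.08823517546213572 [ 0.61002345 -0.17296359]
jar [[ 0.60684812 -0.1699567 ]]
[[ 0.5563968 -0.2060626]]
```

Request:
arm_command:
  steps: [-0.1,0.06,1,0,0,0,0,0,0,1,0,0,0,0,0,0,1,0,0,0,0,0,0,1,0,0,0,0,0,0,0.8,0,0,0,0,0,0,0.4,0,0,0,0,0,0,0.12,0,0,0,0,0,0,0,0,0,0,0]

```text
time: 40.5
tool_pos: [0.6102, -0.1733, 0.0584]
tcp_rot: [2.219, 2.222, 0.001]
wrist_force: [1.1, -0.2, -2.6]
width: 0.712
```

Request:
arm_command:
  steps: [0,0,0,0,0,0,1,0,0,0,0,0,0,1,0,0,0,0,0,0,1,0,0,0,0,0,0,1,0,0,-0.5,0,0,0,1,0,0,-1,0,0,0,1,0,0,-1,0,0,0,1,0,0,-1,0,0,0,1,0,0,-1,0,0,0,1,0,0,-1,0,0,0,1]

```text
time: 41.75
tool_pos: [0.6096, -0.1734, 0.2248]
tcp_rot: [2.22, 2.221, 0.001]
wrist_force: [0.2, -0.0, -0.1]
width: 1.0
```

Request:
arm_command:
  steps: [0,0,-1,0,0,0,1,0,0,-1,0,0,0,1,0,0,-1,0,0,0,1,0,0,0,0,0,0,1,0,0,0,0,0,0,1]

```text
time: 42.38
tool_pos: [0.6092, -0.1732, 0.3124]
tcp_rot: [-2.22, -2.222, 0.0]
wrist_force: [-0.3, 0.5, -0.4]
width: 1.002
```

Run:
```python
from w import *
s,c,T=wrist("w15"); print(s["tool_pos"],s["tcp_rot"],s["width"])
```

```text
[ 0.60919769 -0.17324888  0.31237036] [-2.22049956e+00 -2.22214351e+00  8.41428723e-05] 1.0019661827940385
```

View pics/w15.png

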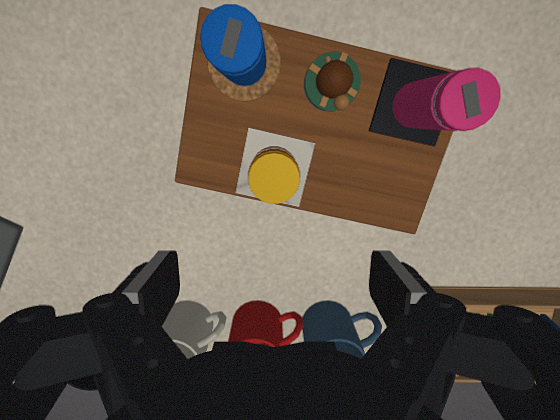

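All five are in place. I'll move the arm clear and check with the top camera.

Request:
arm_command:
  steps: [1,-0.7,0,0,0,0,1,1,-0.7,0,0,0,0,1,1,-0.7,0,0,0,0,1,1,-0.7,0,0,0,0,1,1,-0.7,0,0,0,0,1,1,-0.7,0,0,0,0,1,1,-0.7,0,0,0,0,1,1,0,0,0,0,0,1,1,0,0,0,0,0,1,1,0,0,0,0,0,1]

```text
time: 43.68
tool_pos: [0.4613, 0.1273, 0.3108]
tcp_rot: [-2.22, -2.221, 0.004]
wrist_force: [-0.0, 1.1, 0.4]
width: 1.001
```

Request:
arm_command:
  steps: [1,0,0,0,0,0,1,1,0,0,0,0,0,1,1,0,0,0,0,0,1,1,0,0,0,0,0,1,1,0,0,0,0,0,1,1,0,0,0,0,0,1,1,0,0,0,0,0,1,0,0,0,0,0,0,1,0,0,0,0,0,0,1]

```text
time: 44.8
tool_pos: [0.4616, 0.3357, 0.3111]
tcp_rot: [2.22, 2.223, -0.004]
wrist_force: [-0.4, 0.1, -0.7]
width: 1.001
```

Run:
```python
from w import *
c=bot.read_camera("top");cv2.imwrite("pics/top16.png",cv2.resize(c["img"][130:300,250:450][:,:,::-1],None,fx=3.5,fy=3.5,interpolation=2))
cv2.imwrite("pics/top16f.png",c["img"][:,:,::-1])
cs=bot.read_camera("side");cv2.imwrite("pics/s16.png",cs["img"][:,:,::-1])
for n,lo,hi,box,z,r in [("blue",(98,150,25),(125,255,255),(360,220,440,300),.138,.028),
 ("pink",(155,120,25),(179,255,255),(265,190,330,265),.138,.028),
 ("honey",(20,200,90),(30,255,255),(345,160,410,222),.090,.0295),
 ("tin",(60,80,20),(90,255,255),(320,210,370,270),.042,.033)]:
    try:
        px,s=mask(c,lo,hi,box); m,f=disc(c,px,z,r); p=plane(c,px,z)*1000; print(n,m.round(4),f.round(4),s,cv2.minEnclosingCircle(p.astype(np.float32)))
    except Exception as e: print(n,e)
```

```text
blue [ 0.4774 -0.2071] [ 0.478  -0.2097  0.0259] [382 238  39  28 788] ((477.8486328125, -197.3857421875), 38.524085998535156)
pink [0.5274 0.004 ] [0.528  0.0036 0.0274] [283 209  31  33 684] ((524.571533203125, 6.117327690124512), 32.343082427978516)
honey [ 0.6082 -0.171 ] [ 0.6099 -0.1732  0.0273] [369 175  29  28 600] ((609.115234375, -172.1130828857422), 29.654769897460938)
tin [ 0.4761 -0.0723] [-272.2505  324.8925  424.2691] [332 228  26  27 222] ((501.8002014160156, -103.12885284423828), 31.43487548828125)
```

View pics/top16.png

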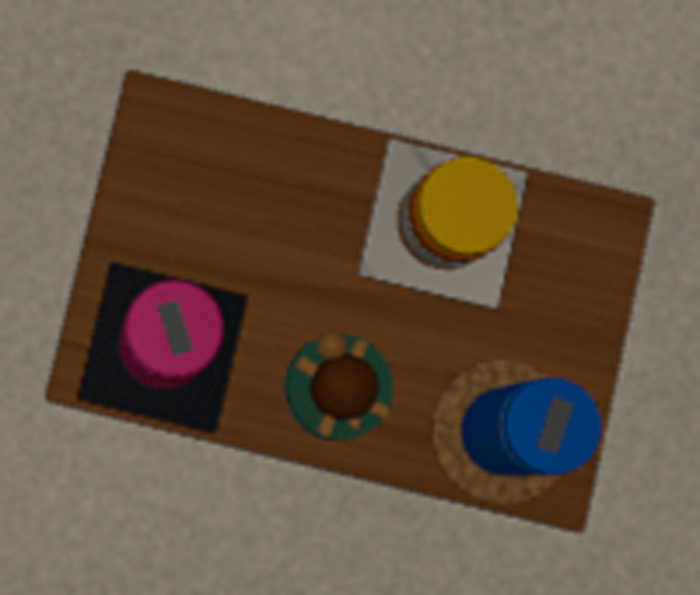

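View pics/s16.png

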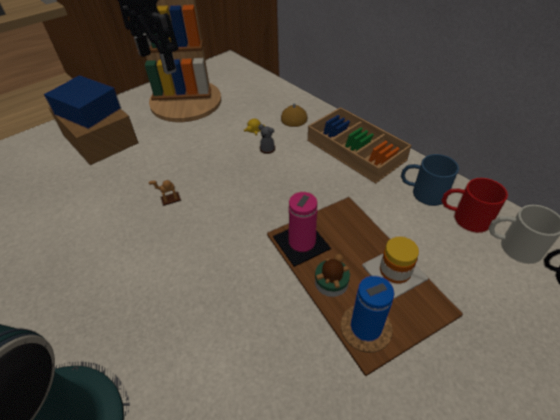

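View pics/top16f.png

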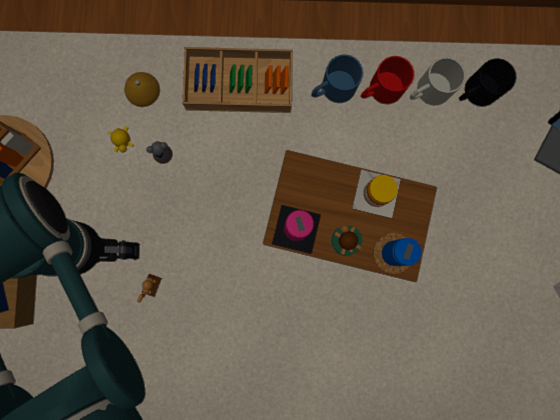

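The top view puts blue, pink and honey within about 3 mm of their coasters. Tin and turtle are concentric, and the koala (159,151) and camel (149,287) are where they started.

```bash
python3 -c "
from workcell import bot
print(bot.finish_job())"
```

```text
the job is handed in; nothing more can be done
None
```

I placed the tin, turtle, blue tumbler, pink tumbler and honey jar in that order, one grasp each with no regrasps, and handed the job in at about 45 s of the 144 s allowed. The hand-in reports no verdict.

The last checks used the top camera, with the arm moved clear:

| Thing | Measured against | Offset |
|---|---|---|
| Blue tumbler | cork coaster | about 1–4 mm |
| Pink tumbler | slate coaster | about 1–2 mm |
| Honey jar | marble coaster | about 2–3 mm |
| Tin | midpoint of cork and slate | about 1 mm |
| Turtle | centre of the tin lid | looks concentric by eye, not measured |

- **Upright and let go:** everything looks upright in the side view, and the gripper is open and clear of everything.
- **Koala and camel:** both are at the same pixels as at the start.

**Checks that disagreed:**
- One wrist reading, taken while the arm was still moving, came out about 6 mm off in x; I discounted it.
- The final circle fit on the tin failed because the turtle hides part of the lid. Its position comes from the circle around the visible lid instead.

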